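# Clear the chest lid and take off its dial padlock

### The job

The two-leaf tool chest is to be opened for the carpentry class. First clear its lid: put the oak peg into the box of pegs and the steel bolt into the box of bolts. Then take off the padlock without forcing it: the earlier numbers are already dialled in, so turn its dial click by click until the yellow dab stands at the red mark beside the shackle, pull the lock body away from the staple so that the shackle comes fully open, free it from the staple and finish while holding the open lock up, dial on top, about 10 cm above the lid; leave the other tools on the bench where they are.

Things in the scene. Friction and masses are not known exactly. Their poses are not given: they have to be found in the camera images.
- chest: Wooden tool chest, fixed, 270 (x) x 328 (y) mm, flat two-leaf lid 120 mm above the table. Origin: centre of its underside. Its x axis runs from the padlock across the staple to the rear leaf. A flat steel hasp strap (up to 6.5 mm high, 46 mm wide, reaching 75 mm beyond the staple) lies on the lid over the seam.
- staple (a point): Centre of the opening of the staple on the lid, 12 mm above the lid, axes as the chest: a loop of 6 mm round steel bar standing across the chest's x, legs 22 mm apart (centres, along y), top 27 mm above the lid. The toe leg of the padlock's shackle passes through it along x; the staple's +y leg stands inside the shackle's U.
- padlock: Loose steel dial padlock, 0.35 kg, lying flat on the front leaf, dial on top. Body 54 x 54 mm, 24 mm thick. Origin: centre of the body's underside, below the dial's axis; x points to the shackle, z up. At the start its origin lies about 36 mm on the -x side of the staple and 15 mm on its +y side (chest axes), with some mm of play.
- dial (a joint): Dial angle in rad, counter-clockwise from above; 0 (or a full turn) = yellow dab at the red mark, the only place where the shackle can be drawn (within about 0.1 rad). 20 clicks to a turn, 0.314 rad apart, about 0.04 N m; let go, it settles in the nearest click (0 is one). No stops; starts at 0.9 to 2.6: turn it clockwise. With the shackle drawn out it idles, so pull on the body.
- dial_grip (a point): On the dial's axis, halfway up its grip, a knurled upright round knob of 22 mm diameter, 18 mm tall, its top 47.5 mm above the padlock's underside, on a black disc of 44 mm diameter with white ticks and a yellow dab at the rim. This point is 39.5 mm above the padlock's underside; its x axis points at the yellow dab.
- shackle (a joint): How far the shackle is drawn out of the lock body, m: 0 closed, 0.022 fully open. About 2.5 N of friction; it stays where it is left, blocked unless the dial is at the mark. To draw it, pull the lock along the chest's -x: some 16 mm of slack until the bow meets the staple, then 22 mm of travel.
- shackle_toe (a point): Free end of the shackle's toe leg, 12 mm above the lock's underside: a 7 mm bar at y = -15 mm of the padlock; the heel leg at y = +15 mm stays in the body. Closed, it is 5 mm inside the body and the bow ends 63 mm from the padlock's origin. Fully open, a 17 mm gap lies between toe and body, centred at x = 35.5 mm: with the staple in that gap the lock lifts straight up off it.
- peg: Loose square oak peg 16 x 90 x 16 mm lying on the rear leaf of the chest lid, 30 g. Origin: centre of its underside, y along its length.
- bolt: Loose steel bolt with square head and square nut, 100 mm long, shank 12 mm round with its axis 10 mm up, head and nut 20 mm square, lying on the rear leaf of the chest lid, 0.11 kg. Origin: centre of its underside, y along its length. Between head and nut 72 mm of the shank is free, -41 to +31 mm along y.
- peg_box: Open plywood box, fixed, 140 (x) x 160 (y) x 45 mm, walls and floor 6 mm; three oak pegs (fixed in it) lie along y in its +x part, from x = +25 mm on, up to 38 mm high; the rest of the floor is free. Origin: centre of its underside.
- bolt_box: Open blue box, fixed, 140 (x) x 160 (y) x 45 mm, walls and floor 6 mm; three bolts (fixed in it) lie along y in its +x part, from x = +20 mm on, up to 46 mm high; the rest of the floor is free. Origin: centre of its underside.
- hammer: Bystander, to be left alone: claw hammer lying on the table. Origin: underside.
- chisel: Bystander, to be left alone: wood chisel with oak handle, 240 mm long. Origin: underside.
- plane: Bystander, to be left alone: oak block plane 240 x 70 mm. Origin: underside.
- square: Bystander, to be left alone: flat steel carpenter's square 200 x 116 mm, 4 mm thick. Origin: underside.
- glue: Bystander, to be left alone: white glue bottle with yellow cap, 130 mm tall. Origin: underside.
- offcut: Bystander, to be left alone: pine offcut 90 x 60 x 60 mm. Origin: underside.
- tapecase: Bystander, to be left alone: yellow tape measure 70 x 34 x 66 mm. Origin: underside.

How it is judged (in metres and radians):
On the way, in this order (a step that is already met when the one before it is completed fails the run):
1. the lid is cleared: the peg lies in the box of pegs and the bolt in the box of bolts, let go (x of peg in the frame of peg_box between -0.064 and 0.064 m and y of peg in the frame of peg_box between -0.074 and 0.074 m and z of peg in the frame of peg_box below 0.055 m and linear speed of each of peg, bolt below 0.05 m/s and contact force between the fingers and peg below 0.1 N and x of bolt in the frame of bolt_box between -0.064 and 0.064 m and y of bolt in the frame of bolt_box between -0.074 and 0.074 m and z of bolt in the frame of bolt_box below 0.055 m and contact force between the fingers and bolt below 0.1 N), for 0.2 s.
2. the shackle is drawn open (value of joint shackle above 0.018 m), for 0.2 s.
At the end, for the whole second after the job is handed in: Peg in the box of pegs and bolt in the box of bolts, let go and at rest; padlock held still in the fingers, shackle still drawn 18 mm or more, underside at least 60 mm above the lid and within 250 mm of the chest's centre seen from above, tilted under 0.6 rad, clear of the chest (all of step 1 and value of joint shackle above 0.018 m and z of padlock in the frame of chest above 0.18 m and angle between padlock's own z axis and vertical below 0.6 rad and horizontal distance between padlock and chest below 0.25 m and contact force between the fingers and padlock above 1 N and contact force between padlock and chest below 0.05 N and linear speed of padlock below 0.05 m/s); the arm keeps its last pose, push and grip.
It fails at once if the lock is forced: more than 70 N between padlock and chest (contact force between padlock and chest above 70 N).
It fails at once if one of the other tools on the bench is shifted more than 30 mm (distance of any of hammer, chisel, plane, square, glue, offcut, tapecase from where it was at the start of the episode above 0.03 m).
It also fails if it takes over 72 s, if anything falls off the work surface, if the arm or the gripper's body presses on something with over 40 N, if the wrist force passes 120 N, or if a joint passes its speed limit or range.

### The arm

A 7-joint arm with a two-finger parallel gripper is mounted at the origin on the work surface. World frame = base frame: x ahead of the robot, y to its left, z up, the work surface at z = 0. Lengths are in mm, angles in rad, forces in N, time in s.
With the tool pointing down it reaches from about 400 to 875 mm from the base axis. Payload 4.4 kg.
Tool frame: the origin (TCP) lies at the very end of the fingers, on their centre line; the grasp point (between the pads) lies 19 mm behind it; z points along the fingers, y is the direction in which the jaws open and shut (so a half turn about z gives the same grasp; the last joint's range is limited). The gripper opens to 85 mm and grips with 20 to 120 N. Pads are 22 mm wide; open, the fingers measure 114 mm over their backs; the gripper's body (76 mm by 85 mm) begins 54 mm behind the grasp point. The pads swing forward as they close: fully open they stand 13 mm farther back than shut.
Start: joints at [1.167, 0.628, 0.038, 1.517, -0.027, 0.996, -0.02], TCP at [215.447, -613.271, 208.113] pointing down, gripper open.
Joint ranges: [-3.06, 3.06], [-0.37, 2.12], [-1.25, 1.32], [0.18, 2.47], [-1.1, 4.24], [0.23, 1.98], [-2.94, 2.94]. Speed limits (rad/s): [2.57, 2.57, 3.14, 3.14, 3.14, 3.14, 3.14].

### API

Orientations are given as [roll, pitch, yaw] about the fixed x, y, z axes, in that order (R = Rz(yaw) Ry(pitch) Rx(roll)).
In Python, from cell import read_state, get_image, calibration, finish_job gives the robot as it stands. The module is installed in compiled form; this text tells all that it offers.
- The arm moves only by the tool apply_moves, never from a script. Its argument "increments" is a list of rows, each an object of numbers: "tx", "ty", "tz": the shift along the world's x, y, z in m; "rx", "ry", "rz": the turn, a rotation vector about the world's x, y, z in units of 5 degrees (1.0 is 5 degrees); "claw": the finger opening in m, from 0 to 0.0854. In form: [{"tx": .., "ty": .., "tz": .., "rx": .., "ry": .., "rz": .., "claw": ..}, ...]. A call has 1 to 12 rows; each row is the pose to reach, as a shift and turn from the pose commanded when the call began; what a row does not reach only later rows make up. A row lasts 1/10 s, in which the tool goes at most 50 mm and 8.59 degrees, less where a joint would pass 70% of its speed; a pose out of reach is approached as far as the arm can. A call with a gripper value outside its range is refused whole. The fingers move at their own pace and stop on an object; the grip force is fixed at half the most. Time passes only in rows, so rows that repeat a pose let the fingers close. It gives the time, the measured TCP pose, the force and the opening at its end, in the units of the state.
- read_state(): the state, without advancing time (a new reading comes with each control period).
- get_image(name): name is "scene" or "top" or "wrist"; returns the picture (400x640x3 uint8, red, green, blue); there is no depth.
- calibration(name): a dict with "camera_matrix" (3x3 intrinsics, pixels), "origin" and "attitude" of the camera in the world. Camera axes: x right, y up, looking along -z (the intrinsics and any distortion apply to the point x, -y, -z); pixel columns grow to the right and rows downward; lengths in mm; the calibration is good to about 2 mm. A picture is of the moment at which its call begins: read the wrist's pose just before it. calibration takes no time and is no camera call; for the wrist camera it gives the pose at the moment of the call.
- finish_job(): hands the job in, once; it reports no verdict.
The state is a dict: "clock": time; "qpos": joint angles; "qd": joint speeds; "tau": joint torques, N m; "eef_pos": TCP position; "tool_rot": TCP orientation; "force": force on the tool from outside, world axes, zero at the start; "torque": the same for the moment, N m; "width": finger opening in mm.
Only numpy, scipy, OpenCV 4.12 (cv2) and the standard library are available. Lean on these libraries where they do the work, as an engineer would, in place of code of your own. Each camera call takes 0.05 s, during which the arm holds its last target. There are 200 camera calls.

## Working session

There is one attempt and no reset: what is moved stays moved. The work goes in short steps, Python scripts to look and compute and a tool call to move; the robot and the scene stay as the last step left them, time stands still between calls to the robot, and variables do not carry over. Pictures are saved under pics/ and viewed, about 8 in all and at most 12, crops included, and the job is handed in when it is done.

Besides the shell and the picture viewer there is one more tool, called after "Call:" by a JSON object that holds its "api" and its "payload". apply_moves: Moves the arm, as the interface text tells. Its arguments: {"type":"object","properties":{"increments":{"type":"array"}},"required":["increments"]}

```bash
mkdir -p pics
cat > h.py <<'E'
import numpy as np,cv2
from cell import *
def snap(n,f):
    c=calibration(n); im=get_image(n); cv2.imwrite('pics/'+f,im[:,:,::-1]); return c,im
E
python3 - <<'E'
from h import *
for n in ['top','scene']:
    c,im=snap(n,n+'1.png'); print(n,c)
print(read_state())
E
```

```text
top {'camera_matrix': array([[417.94806036,   0.        , 319.17848352],
       [  0.        , 417.94806036, 197.3070194 ],
       [  0.        ,   0.        ,   1.        ]]), 'origin': array([ 232.36216015,  -38.98491422, 1350.41013021]), 'attitude': array([ 0.21548516,  0.00322627, -1.57746428])}
scene {'camera_matrix': array([[372.10158216,   0.        , 320.37137564],
       [  0.        , 372.10158216, 199.73105106],
       [  0.        ,   0.        ,   1.        ]]), 'origin': array([1433.69927095, -250.47955022,  718.73665356]), 'attitude': array([ 0.99963006, -0.0234837 ,  1.34960384])}
{'clock': 0.1, 'qpos': array([ 1.1671803 ,  0.62928034,  0.03846187,  1.51825961, -0.0269979 ,
        0.99629963, -0.01997236]), 'qd': array([-0.0011065 , -0.00070266, -0.00062581, -0.00180359,  0.00038451,
       -0.00058718, -0.00052002]), 'tau': array([ 2.43136747e-03, -5.64532220e+01,  1.23044115e+00, -1.93968952e+01,
        1.13060296e-02,  5.52853962e-03,  1.85685093e-05]), 'eef_pos': array([ 215.2476419 , -612.69164348,  207.26676961]), 'tool_rot': array([-3.13986446e+00,  3.04983715e-05,  3.37831179e-01]), 'force': array([-0.24286827,  0.15768484, -0.48854936]), 'torque': array([ 0.00035707,  0.00411469, -0.04309186]), 'width': 85.32659408614917}
```

View pics/top1.png

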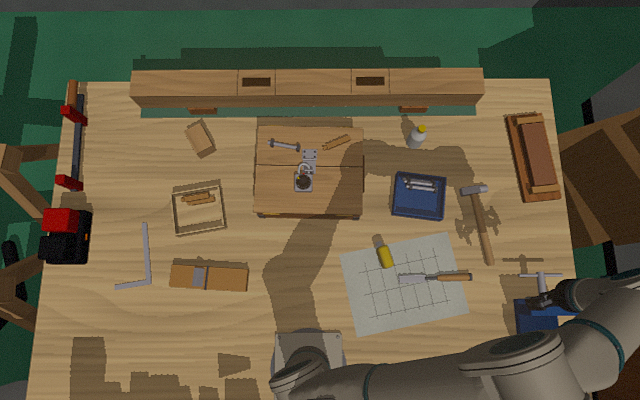

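View pics/scene1.png

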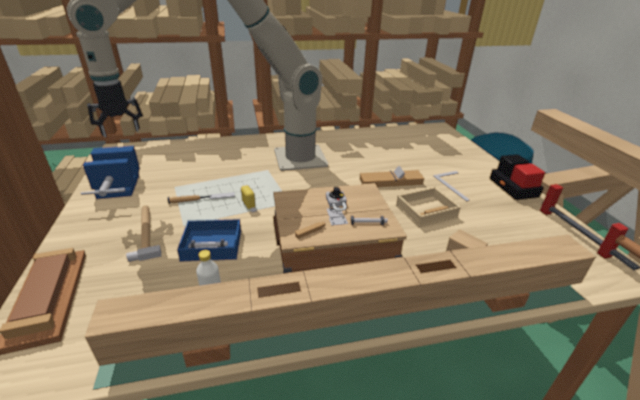

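The top view shows the chest at (310,170), the bolt at (284,144), the peg at (337,142) and the lock at (303,180). The peg box is at (199,208) and the bolt box at (418,195). I'll rectify a crop next.

```bash
cat >> h.py <<'E'
from scipy.spatial.transform import Rotation as R
def ray(c,px):
    K=c['camera_matrix']; d=np.linalg.inv(K)@[px[0],px[1],1]; d=np.array([d[0],-d[1],-d[2]])
    return R.from_euler('xyz',c['attitude']).apply(d)
def at(c,px,z):
    d=ray(c,px); o=c['origin']; return o+d*(z-o[2])/d[2]
def proj(c,P):
    q=R.from_euler('xyz',c['attitude']).inv().apply(np.array(P)-c['origin']); K=c['camera_matrix']
    return np.array([K[0,2]-K[0,0]*q[0]/q[2],K[1,2]+K[1,1]*q[1]/q[2]])
E
python3 - <<'E'
from h import *
im=cv2.imread('pics/top1.png'); c=calibration('top')
cr=im[115:245,160:460]; 
cv2.imwrite('pics/crop1.png',cv2.resize(im[120:200,240:380],None,fx=5.7,fy=5.7,interpolation=cv2.INTER_CUBIC))
for n,px,z in [('bolt',(284,144),130),('peg',(337,142),136),('lock',(303,180),165),('pb',(199,208),45),('bb',(418,195),45),
 ('chest LF',(255,215),120),('chest RF',(363,215),120),('chest LB',(258,126),120),('chest RB',(365,126),120)]:
    print(n,at(c,px,z).round())
E
```

```text
bolt [668.  70. 130.]
peg [671. -93. 136.]
lock [544.  10. 165.]
pb [486. 346.  45.]
bb [ 523. -353.   45.]
chest LF [449. 155. 120.]
chest RF [ 447. -167.  120.]
chest LB [732. 153. 120.]
chest RB [ 729. -182.  120.]
```

View pics/crop1.png

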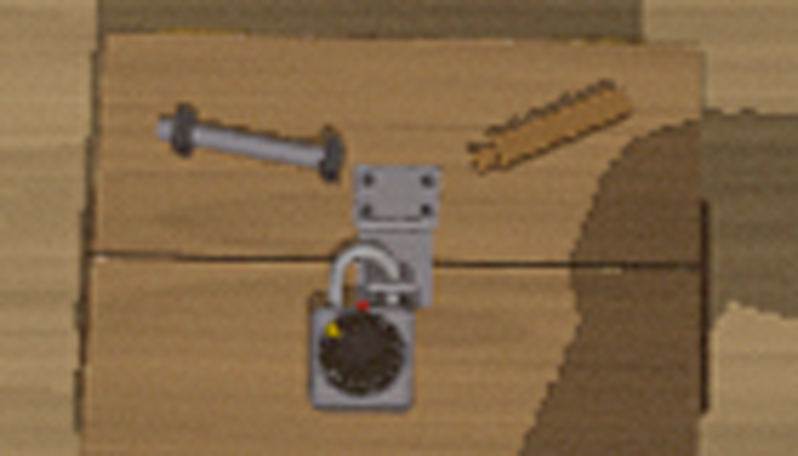

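Run:
```python
from h import *
c=calibration('top')
def w(p,z): return at(c,((p[0]+.5)/5.7-.5+240,(p[1]+.5)/5.7-.5+120),z)[:2].round(1)
print('bolt',w((160,128),130),w((343,155),130),'mid',w((257,142),130))
a,b=w((184,130),130),w((331,155),130);print('dir',np.degrees(np.arctan2(*(b-a)[::-1])))
a,b=w((476,158),136),w((628,95),136);print('peg',a,b,(a+b)/2,np.degrees(np.arctan2(*(b-a)[::-1])),np.linalg.norm(b-a))
a,b=w((92,255),120),w((700,266),120);print('seam',a,b,np.degrees(np.arctan2(*(a-b)[::-1])))
a,b=w((103,33),120),w((703,46),120);print('back',a,b,np.degrees(np.arctan2(*(a-b)[::-1])))
print('lock body TL,TR,BL,BR',[w(p,144) for p in [(312,308),(414,306),(312,406),(414,408)]])
print('dial',w((361,352),150),'dab',w((333,329),150),'red',w((364,306),146),'staple',w((402,288),147))
for n,ps in [('pb',[(172,189),(222,180),(176,235),(227,228)]),('bb',[(394,172),(446,179),(391,213),(442,219)])]:
    q=np.array([at(c,p,45)[:2] for p in ps]);print(n,q.round(),q.mean(0).round())
```

```text
bolt [674.9 120.7] [658.8  21.7] mid [666.5  68.2]
dir -100.61530380813646
peg [654.4 -49.8] [ 689.5 -132.1] [671.95 -90.95] -66.90231184082333 89.47234209519722
seam [606.7 157.2] [ 598.1 -169.8] 88.49348579526792
back [733.8 154.4] [ 723.6 -175.1] 88.22691841824414
lock body TL,TR,BL,BR [array([569.5,  37. ]), array([570.2, -16.5]), array([516.7,  36.7]), array([515.2, -16.3])]
dial [544.  11.] dab [556.4  25.6] red [569.9   9.7] staple [579.2 -10.3]
pb [[549. 436.]
 [578. 277.]
 [400. 414.]
 [421. 254.]] [487. 345.]
bb [[ 600. -280.]
 [ 576. -446.]
 [ 466. -264.]
 [ 445. -424.]] [ 522. -353.]
```

Call:
{"api": "apply_moves", "payload": {"increments": [{"tx": 0.02,"ty": 0.03,"tz": 0.08,"rz": 1.5,"claw": 0.0854},{"tx": 0.425,"ty": 0.593,"tz": 0.142,"rz": 15,"claw": 0.0854},{"tx": 0.425,"ty": 0.593,"tz": 0.142,"rz": 15,"claw": 0.0854},{"tx": 0.425,"ty": 0.593,"tz": 0.142,"rz": 15,"claw": 0.0854},{"tx": 0.425,"ty": 0.593,"tz": 0.142,"rz": 15,"claw": 0.0854},{"tx": 0.425,"ty": 0.593,"tz": 0.142,"rz": 15,"claw": 0.0854},{"tx": 0.425,"ty": 0.593,"tz": 0.142,"rz": 15,"claw": 0.0854},{"tx": 0.425,"ty": 0.593,"tz": 0.142,"rz": 15,"claw": 0.0854},{"tx": 0.425,"ty": 0.593,"tz": 0.142,"rz": 15,"claw": 0.0854},{"tx": 0.425,"ty": 0.593,"tz": 0.142,"rz": 15,"claw": 0.0854},{"tx": 0.425,"ty": 0.593,"tz": 0.142,"rz": 15,"claw": 0.0854},{"tx": 0.425,"ty": 0.593,"tz": 0.142,"rz": 15,"claw": 0.0854}]}}

```text
$.increments[0]: bad value
```

Call:
{"api": "apply_moves", "payload": {"increments": [{"tx": 0.02,"ty": 0.03,"tz": 0.08,"rx": 0,"ry": 0,"rz": 1.5,"claw": 0.085},{"tx": 0.425,"ty": 0.593,"tz": 0.142,"rx": 0,"ry": 0,"rz": 15,"claw": 0.085},{"tx": 0.425,"ty": 0.593,"tz": 0.142,"rx": 0,"ry": 0,"rz": 15,"claw": 0.085},{"tx": 0.425,"ty": 0.593,"tz": 0.142,"rx": 0,"ry": 0,"rz": 15,"claw": 0.085},{"tx": 0.425,"ty": 0.593,"tz": 0.142,"rx": 0,"ry": 0,"rz": 15,"claw": 0.085},{"tx": 0.425,"ty": 0.593,"tz": 0.142,"rx": 0,"ry": 0,"rz": 15,"claw": 0.085},{"tx": 0.425,"ty": 0.593,"tz": 0.142,"rx": 0,"ry": 0,"rz": 15,"claw": 0.085},{"tx": 0.425,"ty": 0.593,"tz": 0.142,"rx": 0,"ry": 0,"rz": 15,"claw": 0.085},{"tx": 0.425,"ty": 0.593,"tz": 0.142,"rx": 0,"ry": 0,"rz": 15,"claw": 0.085},{"tx": 0.425,"ty": 0.593,"tz": 0.142,"rx": 0,"ry": 0,"rz": 15,"claw": 0.085},{"tx": 0.425,"ty": 0.593,"tz": 0.142,"rx": 0,"ry": 0,"rz": 15,"claw": 0.085},{"tx": 0.425,"ty": 0.593,"tz": 0.142,"rx": 0,"ry": 0,"rz": 15,"claw": 0.085}]}}

```text
clock: 1.3
eef_pos: [545.3, -152.0, 327.9]
tool_rot: [-3.141, 0.0, 1.646]
force: [0.6, -0.6, -0.1]
width: 84.9
```

Call:
{"api": "apply_moves", "payload": {"increments": [{"tx": 0.03,"ty": 0.132,"tz": 0.03,"rx": 0,"ry": 0,"rz": 0,"claw": 0.085},{"tx": 0.03,"ty": 0.132,"tz": 0.03,"rx": 0,"ry": 0,"rz": 0,"claw": 0.085},{"tx": 0.03,"ty": 0.132,"tz": 0.03,"rx": 0,"ry": 0,"rz": 0,"claw": 0.085},{"tx": 0.03,"ty": 0.132,"tz": 0.03,"rx": 0,"ry": 0,"rz": 0,"claw": 0.085}]}}

```text
clock: 1.7
eef_pos: [575.7, -13.3, 358.9]
tool_rot: [3.139, -0.005, 1.658]
force: [-0.5, -0.1, -0.4]
width: 85.1
```

Run:
```python
from h import *
s=read_state();print(s['eef_pos'],s['tool_rot'])
c,im=snap('wrist','w1.png');print(c)
for p in [(672,-91,136),(666,68,130),(544,11,150)]: print(proj(c,p))
```

```text
[575.74767996 -13.25633533 358.93524672] [ 3.13870158 -0.00475606  1.65759724]
{'camera_matrix': array([[329.6616545 ,   0.        , 326.95945331],
       [  0.        , 329.6616545 , 195.75150406],
       [  0.        ,   0.        ,   1.        ]]), 'origin': array([570.66519865,  53.13484671, 524.94863639]), 'attitude': array([-0.26503293, -0.00339954,  0.08674958])}
[396.08811888 231.52241191]
[409.35913427 100.3843109 ]
[299.06435131 142.68451384]
```

View pics/w1.png

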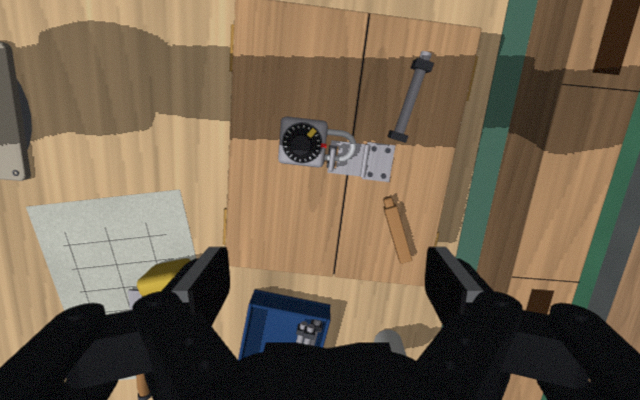

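Run:
```python
from h import *
c=calibration('wrist')
w=lambda p,z: at(c,p,z)[:2].round(1)
a,b=w((389,199),136),w((405,261),136);print('peg',a,b,(a+b)/2,np.degrees(np.arctan2(*(a-b)[::-1])),np.linalg.norm(b-a))
a,b=w((423,65),130),w((398,136),130);print('bolt nut/head',a,b,(a+b)/2,np.degrees(np.arctan2(*(a-b)[::-1])),np.linalg.norm(b-a))
a,b=w((368,13),120),w((335,273),120);print('seam',a,b,np.degrees(np.arctan2(*(a-b)[::-1])))
print('dial disc',w((302,142),147),'body',[w(p,144) for p in [(282,119),(328,119),(280,164),(325,167)]],'staple',w((332,153),147),'dab',w((311,132),147),'red',w((325,145),146))
```

```text
peg [655.9 -54.9] [ 687.4 -135.8] [671.65 -95.35] 111.2744257333687 86.81624271989661
bolt nut/head [674.5 101.2] [657.6  21.2] [666.05  61.2 ] 78.07164345484239 81.7655795552138
seam [608.1 150.6] [ 600.1 -168.9] 88.56566359924621
dial disc [546.2   6.8] body [array([522. ,  30.2]), array([573.5,  34.4]), array([522. , -21.1]), array([574.5, -20.3])] staple [581.2  -2.9] dab [555.6  18.7] red [572.4   5.4]
```

Call:
{"api": "apply_moves", "payload": {"increments": [{"tx": 0.096,"ty": -0.08,"tz": -0.17,"rx": 0,"ry": 0,"rz": 3.45,"claw": 0.06},{"tx": 0.096,"ty": -0.08,"tz": -0.17,"rx": 0,"ry": 0,"rz": 3.45,"claw": 0.06},{"tx": 0.096,"ty": -0.08,"tz": -0.17,"rx": 0,"ry": 0,"rz": 3.45,"claw": 0.06},{"tx": 0.096,"ty": -0.08,"tz": -0.17,"rx": 0,"ry": 0,"rz": 3.45,"claw": 0.06},{"tx": 0.096,"ty": -0.08,"tz": -0.17,"rx": 0,"ry": 0,"rz": 3.45,"claw": 0.06},{"tx": 0.096,"ty": -0.08,"tz": -0.17,"rx": 0,"ry": 0,"rz": 3.45,"claw": 0.06}]}}

```text
clock: 2.35
eef_pos: [669.0, -104.0, 184.9]
tool_rot: [-3.137, -0.002, 1.945]
force: [-0.5, 0.3, 0.4]
width: 60.1
```

Call:
{"api": "apply_moves", "payload": {"increments": [{"tx": 0.002,"ty": 0.009,"tz": -0.035,"rx": 0,"ry": 0,"rz": 0.1,"claw": 0.06},{"tx": 0.002,"ty": 0.009,"tz": -0.035,"rx": 0,"ry": 0,"rz": 0.1,"claw": 0.06},{"tx": 0.002,"ty": 0.009,"tz": -0.035,"rx": 0,"ry": 0,"rz": 0.1,"claw": 0.06}]}}

```text
clock: 2.65
eef_pos: [672.7, -91.8, 154.7]
tool_rot: [3.141, 0.0, 1.958]
force: [0.0, -0.1, 0.1]
width: 59.7
```

Call:
{"api": "apply_moves", "payload": {"increments": [{"tx": 0,"ty": 0,"tz": -0.029,"rx": 0,"ry": 0,"rz": 0,"claw": 0.06},{"tx": 0,"ty": 0,"tz": -0.029,"rx": 0,"ry": 0,"rz": 0,"claw": 0.06},{"tx": 0,"ty": 0,"tz": -0.029,"rx": 0,"ry": 0,"rz": 0,"claw": 0.01},{"tx": 0,"ty": 0,"tz": -0.029,"rx": 0,"ry": 0,"rz": 0,"claw": 0.01},{"tx": 0,"ty": 0,"tz": -0.029,"rx": 0,"ry": 0,"rz": 0,"claw": 0.01},{"tx": 0,"ty": 0,"tz": -0.029,"rx": 0,"ry": 0,"rz": 0,"claw": 0.01},{"tx": 0,"ty": 0,"tz": -0.029,"rx": 0,"ry": 0,"rz": 0,"claw": 0.01}]}}

```text
clock: 3.35
eef_pos: [673.0, -92.6, 124.3]
tool_rot: [3.141, 0.0, 1.956]
force: [-0.2, -0.3, -0.2]
width: 9.9
```

Run:
```python
from h import *
print(read_state()['eef_pos'],read_state()['force'])
c,im=snap('wrist','w2.png')
```

```text
[672.97573537 -92.59305909 124.31730204] [-0.17604256 -0.26419441 -0.1501469 ]
```

View pics/w2.png

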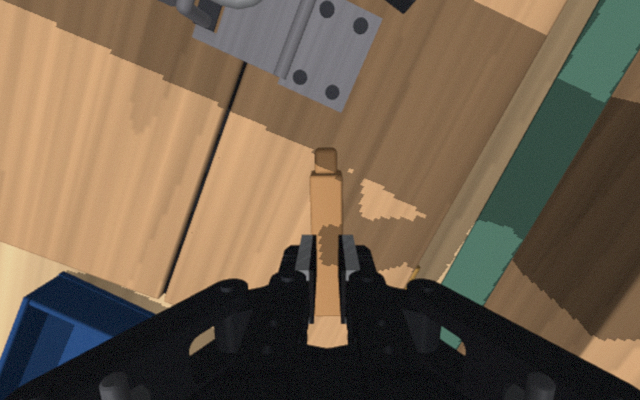

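The peg lies between the pads (column 327). I'll close harder and lift to see whether it is held.

Call:
{"api": "apply_moves", "payload": {"increments": [{"tx": 0,"ty": 0,"tz": 0,"rx": 0,"ry": 0,"rz": 0,"claw": 0.0},{"tx": 0,"ty": 0,"tz": 0,"rx": 0,"ry": 0,"rz": 0,"claw": 0.0},{"tx": 0,"ty": 0,"tz": 0.02,"rx": 0,"ry": 0,"rz": 0,"claw": 0.0},{"tx": 0,"ty": 0,"tz": 0.04,"rx": 0,"ry": 0,"rz": 0,"claw": 0.0}]}}

```text
clock: 3.8
eef_pos: [672.1, -92.4, 163.5]
tool_rot: [-3.14, -0.001, 1.957]
force: [1.3, 0.5, 0.1]
width: 0.2
```

Run:
```python
from h import *
print(read_state()['eef_pos'],read_state()['force'],read_state()['width'])
c,im=snap('wrist','w3.png')
```

```text
[672.10991222 -92.43725856 163.4915164 ] [1.31328818 0.51519204 0.12473812] 0.17174345584328016
```

View pics/w3.png

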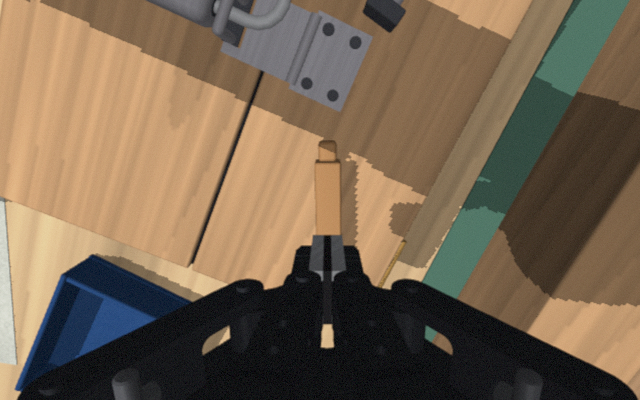

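Run:
```python
from h import *
s=read_state();c=calibration('wrist');T=R.from_euler('xyz',s['tool_rot']).as_matrix();p=s['eef_pos']
print(c['origin'],c['attitude'],'cam in tool',T.T@(c['origin']-p))
for sx in (-11,0,11):
  for dz in (0,-5,-10,-15,-20,-30): print(sx,dz,proj(c,p+T@[sx,0,dz]).round())
# peg ends seen in w3 at z=136 vs 120
for z in (136,124,110): print(z,at(c,(328,160),z).round(1),16*0+np.linalg.norm(at(c,(315,190),z)-at(c,(341,190),z)).round(1))
print('hasp width', [np.linalg.norm(at(c,(294,88),z)-at(c,(335,28),z)).round(1) for z in (126,116,106)],)
```

```text
[649.74752249 -29.81218017 333.36779079] [-0.2718901  -0.00498424  0.38564518] cam in tool [  67.03547853    1.11440668 -165.71703336]
-11 0 [325. 252.]
-11 -5 [325. 256.]
-11 -10 [325. 261.]
-11 -15 [325. 265.]
-11 -20 [325. 270.]
-11 -30 [324. 281.]
0 0 [325. 234.]
0 -5 [325. 237.]
0 -10 [325. 241.]
0 -15 [325. 245.]
0 -20 [325. 249.]
0 -30 [324. 259.]
11 0 [325. 214.]
11 -5 [325. 217.]
11 -10 [325. 221.]
11 -15 [325. 224.]
11 -20 [324. 228.]
11 -30 [324. 236.]
136 [663.5 -59.4 136. ] 16.1
124 [664.4 -61.2 124. ] 17.1
110 [665.3 -63.3 110. ] 18.2
hasp width [np.float64(40.7), np.float64(42.7), np.float64(44.6)]
```

Call:
{"api": "apply_moves", "payload": {"increments": [{"tx": 0,"ty": 0,"tz": 0,"rx": 0,"ry": 0,"rz": 0,"claw": 0.045},{"tx": 0,"ty": 0,"tz": 0,"rx": 0,"ry": 0,"rz": 0,"claw": 0.045},{"tx": 0,"ty": 0,"tz": -0.03,"rx": 0,"ry": 0,"rz": 0,"claw": 0.045},{"tx": 0,"ty": 0,"tz": -0.043,"rx": 0,"ry": 0,"rz": 0,"claw": 0.045},{"tx": 0,"ty": 0,"tz": -0.045,"rx": 0,"ry": 0,"rz": 0,"claw": 0.045},{"tx": 0,"ty": 0,"tz": -0.045,"rx": 0,"ry": 0,"rz": 0,"claw": 0.045}]}}

```text
clock: 4.45
eef_pos: [672.3, -92.4, 118.0]
tool_rot: [-3.14, -0.001, 1.957]
force: [-0.1, 0.2, 0.3]
width: 45.0
```

Call:
{"api": "apply_moves", "payload": {"increments": [{"tx": 0,"ty": 0,"tz": -0.004,"rx": 0,"ry": 0,"rz": 0,"claw": 0.03},{"tx": 0,"ty": 0,"tz": -0.006,"rx": 0,"ry": 0,"rz": 0,"claw": 0.03},{"tx": 0,"ty": 0,"tz": -0.006,"rx": 0,"ry": 0,"rz": 0,"claw": 0.03}]}}

```text
clock: 4.75
eef_pos: [672.8, -92.5, 113.0]
tool_rot: [3.141, 0.0, 1.957]
force: [0.0, 0.3, -0.5]
width: 30.3
```

Call:
{"api": "apply_moves", "payload": {"increments": [{"tx": 0,"ty": 0,"tz": -0.003,"rx": 0,"ry": 0,"rz": 0,"claw": 0.03},{"tx": 0,"ty": 0,"tz": -0.004,"rx": 0,"ry": 0,"rz": 0,"claw": 0.03},{"tx": 0,"ty": 0,"tz": -0.004,"rx": 0,"ry": 0,"rz": 0,"claw": 0.03}]}}

```text
clock: 5.05
eef_pos: [672.6, -92.6, 108.7]
tool_rot: [-3.141, -0.0, 1.957]
force: [0.0, -0.5, -0.1]
width: 29.6
```

Call:
{"api": "apply_moves", "payload": {"increments": [{"tx": 0,"ty": 0,"tz": -0.003,"rx": 0,"ry": 0,"rz": 0,"claw": 0.03},{"tx": 0,"ty": 0,"tz": -0.004,"rx": 0,"ry": 0,"rz": 0,"claw": 0.03},{"tx": 0,"ty": 0,"tz": -0.004,"rx": 0,"ry": 0,"rz": 0,"claw": 0.03}]}}

```text
clock: 5.35
eef_pos: [672.6, -92.5, 104.5]
tool_rot: [-3.141, -0.0, 1.957]
force: [0.1, -0.1, 0.9]
width: 29.6
```

Call:
{"api": "apply_moves", "payload": {"increments": [{"tx": 0,"ty": 0,"tz": -0.001,"rx": 0,"ry": 0,"rz": 0,"claw": 0.0},{"tx": 0,"ty": 0,"tz": -0.001,"rx": 0,"ry": 0,"rz": 0,"claw": 0.0},{"tx": 0,"ty": 0,"tz": -0.001,"rx": 0,"ry": 0,"rz": 0,"claw": 0.0},{"tx": 0,"ty": 0,"tz": -0.001,"rx": 0,"ry": 0,"rz": 0,"claw": 0.0}]}}

```text
clock: 5.75
eef_pos: [673.1, -92.4, 104.1]
tool_rot: [3.141, 0.0, 1.957]
force: [1.2, 0.7, 1.6]
width: 14.3
```

Call:
{"api": "apply_moves", "payload": {"increments": [{"tx": 0,"ty": 0,"tz": 0,"rx": 0,"ry": 0,"rz": 0,"claw": 0.0},{"tx": 0,"ty": 0,"tz": 0,"rx": 0,"ry": 0,"rz": 0,"claw": 0.0}]}}

```text
clock: 5.95
eef_pos: [673.1, -92.5, 104.1]
tool_rot: [3.141, 0.0, 1.957]
force: [0.4, -0.1, 2.4]
width: 14.2
```

Call:
{"api": "apply_moves", "payload": {"increments": [{"tx": 0,"ty": 0,"tz": 0.02,"rx": 0,"ry": 0,"rz": 0,"claw": 0.0},{"tx": 0,"ty": 0,"tz": 0.06,"rx": 0,"ry": 0,"rz": 0,"claw": 0.0},{"tx": 0,"ty": 0,"tz": 0.1,"rx": 0,"ry": 0,"rz": 0,"claw": 0.0},{"tx": -0.02,"ty": 0.04,"tz": 0.13,"rx": 0,"ry": 0,"rz": 0,"claw": 0.0}]}}

```text
clock: 6.35
eef_pos: [656.4, -62.5, 233.2]
tool_rot: [3.14, 0.006, 1.947]
force: [0.6, 0.3, -1.2]
width: 13.6
```

Call:
{"api": "apply_moves", "payload": {"increments": [{"tx": -0.02,"ty": 0.045,"tz": 0,"rx": 0,"ry": 0,"rz": 0,"claw": 0.0},{"tx": -0.04,"ty": 0.09,"tz": 0,"rx": 0,"ry": 0,"rz": -0.5,"claw": 0.0},{"tx": -0.06,"ty": 0.135,"tz": 0,"rx": 0,"ry": 0,"rz": -1,"claw": 0.0},{"tx": -0.08,"ty": 0.18,"tz": 0,"rx": 0,"ry": 0,"rz": -1.5,"claw": 0.0},{"tx": -0.1,"ty": 0.225,"tz": 0,"rx": 0,"ry": 0,"rz": -2,"claw": 0.0},{"tx": -0.12,"ty": 0.27,"tz": 0,"rx": 0,"ry": 0,"rz": -2.5,"claw": 0.0},{"tx": -0.145,"ty": 0.315,"tz": 0,"rx": 0,"ry": 0,"rz": -2.5,"claw": 0.0},{"tx": -0.17,"ty": 0.36,"tz": 0,"rx": 0,"ry": 0,"rz": -2.5,"claw": 0.0},{"tx": -0.19,"ty": 0.39,"tz": 0,"rx": 0,"ry": 0,"rz": -2.5,"claw": 0.0},{"tx": -0.19,"ty": 0.395,"tz": 0,"rx": 0,"ry": 0,"rz": -2.5,"claw": 0.0},{"tx": -0.19,"ty": 0.395,"tz": 0,"rx": 0,"ry": 0,"rz": -2.5,"claw": 0.0}]}}

```text
clock: 7.45
eef_pos: [463.2, 340.7, 231.4]
tool_rot: [-3.141, 0.0, 1.742]
force: [-0.2, -0.3, -0.9]
width: 13.8
```

Run:
```python
from h import *
s=read_state();print(s['eef_pos'],s['tool_rot'],s['width'])
c,im=snap('wrist','w4.png')
print(proj(c,(487,345,45)),proj(c,(462,341,45)))
```

```text
[463.2430103  340.71440212 231.36095276] [-3.14109239e+00  1.62828407e-04  1.74159853e+00] 13.84656176195391
[348.08176793 168.81770494] [324.71800072 168.53810898]
```

View pics/w4.png

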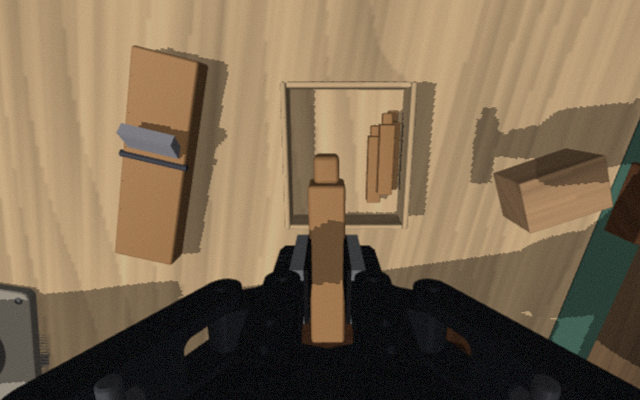

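Run:
```python
from h import *
c=calibration('wrist')
q=np.array([at(c,p,45)[:2] for p in [(281,83),(415,83),(288,225),(408,226)]]);print(q.round(),q.mean(0).round())
print(np.linalg.norm(q[0]-q[1]),np.linalg.norm(q[0]-q[2]))
ct=calibration('top')
for p in [(487,345,45),(487,355,45)]: print(proj(ct,p))
# peg end heights: held peg centre guess
for z in (225,240,255): print(z,at(c,(326,183),z).round(),np.linalg.norm(at(c,(310,183),z)-at(c,(344,183),z)).round(1))
```

```text
[[405. 418.]
 [539. 441.]
 [433. 268.]
 [568. 289.]] [486. 354.]
135.55243126225406 152.87743046569733
[199.33518946 207.72083769]
[196.19517653 207.74333356]
225 [461. 365. 225.] 18.2
240 [460. 369. 240.] 16.6
255 [460. 372. 255.] 15.0
```

Call:
{"api": "apply_moves", "payload": {"increments": [{"tx": 0.003,"ty": 0.006,"tz": -0.045,"rx": 0,"ry": 0,"rz": 0,"claw": 0.0},{"tx": 0.003,"ty": 0.006,"tz": -0.09,"rx": 0,"ry": 0,"rz": 0,"claw": 0.0},{"tx": 0.003,"ty": 0.006,"tz": -0.135,"rx": 0,"ry": 0,"rz": 0,"claw": 0.0},{"tx": 0.003,"ty": 0.006,"tz": -0.18,"rx": 0,"ry": 0,"rz": 0,"claw": 0.0},{"tx": 0.003,"ty": 0.006,"tz": -0.205,"rx": 0,"ry": 0,"rz": 0,"claw": 0.0},{"tx": 0.003,"ty": 0.006,"tz": -0.219,"rx": 0,"ry": 0,"rz": 0,"claw": 0.0},{"tx": 0.003,"ty": 0.006,"tz": -0.219,"rx": 0,"ry": 0,"rz": 0,"claw": 0.0}]}}

```text
clock: 8.2
eef_pos: [467.3, 343.2, 11.0]
tool_rot: [-3.139, 0.003, 1.736]
force: [0.1, 0.1, -0.3]
width: 14.1
```

Call:
{"api": "apply_moves", "payload": {"increments": [{"tx": 0,"ty": 0,"tz": 0,"rx": 0,"ry": 0,"rz": 0,"claw": 0.035},{"tx": 0,"ty": 0,"tz": 0,"rx": 0,"ry": 0,"rz": 0,"claw": 0.035},{"tx": 0,"ty": 0,"tz": 0,"rx": 0,"ry": 0,"rz": 0,"claw": 0.035},{"tx": 0,"ty": 0,"tz": 0.05,"rx": 0,"ry": 0,"rz": 0,"claw": 0.04},{"tx": 0,"ty": 0,"tz": 0.1,"rx": 0,"ry": 0,"rz": 0,"claw": 0.04},{"tx": 0.02,"ty": -0.03,"tz": 0.15,"rx": 0,"ry": 0,"rz": 0,"claw": 0.045},{"tx": 0.05,"ty": -0.06,"tz": 0.19,"rx": 0,"ry": 0,"rz": -1,"claw": 0.05},{"tx": 0.09,"ty": -0.1,"tz": 0.22,"rx": 0,"ry": 0,"rz": -2.5,"claw": 0.05},{"tx": 0.13,"ty": -0.14,"tz": 0.22,"rx": 0,"ry": 0,"rz": -4.2,"claw": 0.05},{"tx": 0.17,"ty": -0.19,"tz": 0.22,"rx": 0,"ry": 0,"rz": -4.2,"claw": 0.05},{"tx": 0.19,"ty": -0.23,"tz": 0.2,"rx": 0,"ry": 0,"rz": -4.2,"claw": 0.05},{"tx": 0.2,"ty": -0.27,"tz": 0.17,"rx": 0,"ry": 0,"rz": -4.2,"claw": 0.05}]}}

```text
clock: 9.4
eef_pos: [654.7, 109.6, 203.0]
tool_rot: [3.135, -0.003, 1.372]
force: [1.2, 0.6, 0.4]
width: 50.0
```

Call:
{"api": "apply_moves", "payload": {"increments": [{"tx": 0,"ty": -0.012,"tz": -0.02,"rx": 0,"ry": 0,"rz": 0,"claw": 0.045},{"tx": 0,"ty": -0.012,"tz": -0.03,"rx": 0,"ry": 0,"rz": 0,"claw": 0.045},{"tx": 0,"ty": -0.012,"tz": -0.03,"rx": 0,"ry": 0,"rz": 0,"claw": 0.045}]}}

```text
clock: 9.7
eef_pos: [649.8, 100.0, 169.2]
tool_rot: [-3.139, -0.001, 1.373]
force: [-0.4, 0.0, 0.6]
width: 44.7
```

Run:
```python
from h import *
s=read_state();print(s['eef_pos'],s['tool_rot'],s['width'])
c,im=snap('wrist','w5.png'); c2,t=snap('top','t5.png')
a=im; b=cv2.resize(t[110:250,160:460],(640,299),interpolation=cv2.INTER_CUBIC)
v=np.vstack([cv2.resize(a[40:340],(640,300)),b]); cv2.imwrite('pics/v5.png',v[:,:,::-1])
print(proj(c,(666.5,64.5,130)))
```

```text
[649.80476282 100.0295513  169.23676899] [-3.13896113e+00 -5.74289825e-04  1.37282869e+00] 44.71542253119852
[359.68558235 256.34367429]
```

View pics/v5.png

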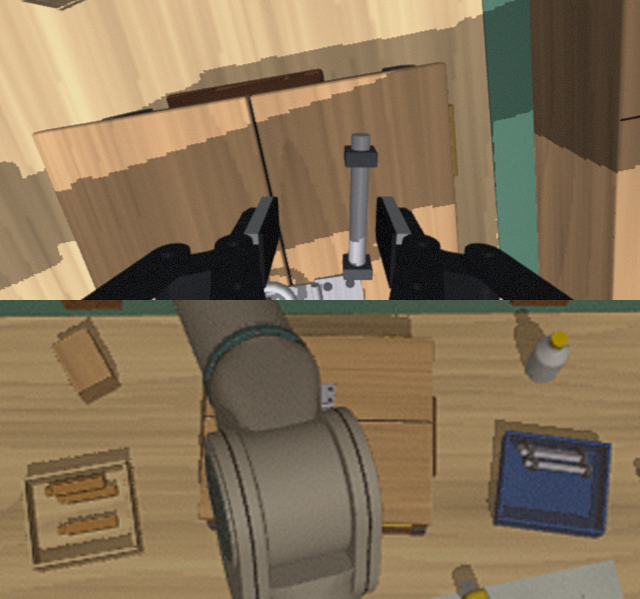

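The peg lies in its box (left box, row 525), and the bolt is vertical in the wrist view at column 360, so the yaw is right. Next is the bolt.

Call:
{"api": "apply_moves", "payload": {"increments": [{"tx": 0.017,"ty": -0.033,"tz": 0,"rx": 0,"ry": 0,"rz": 0.1,"claw": 0.045},{"tx": 0.017,"ty": -0.033,"tz": -0.02,"rx": 0,"ry": 0,"rz": 0.1,"claw": 0.035},{"tx": 0.017,"ty": -0.033,"tz": -0.05,"rx": 0,"ry": 0,"rz": 0.1,"claw": 0.03},{"tx": 0.017,"ty": -0.033,"tz": -0.062,"rx": 0,"ry": 0,"rz": 0.1,"claw": 0.03},{"tx": 0.017,"ty": -0.033,"tz": -0.066,"rx": 0,"ry": 0,"rz": 0.1,"claw": 0.03},{"tx": 0.017,"ty": -0.033,"tz": -0.066,"rx": 0,"ry": 0,"rz": 0.1,"claw": 0.03}]}}

```text
clock: 10.4
eef_pos: [668.5, 67.2, 104.7]
tool_rot: [3.141, -0.001, 1.382]
force: [-0.4, 0.1, 0.4]
width: 29.8
```

Call:
{"api": "apply_moves", "payload": {"increments": [{"tx": 0,"ty": 0,"tz": -0.002,"rx": 0,"ry": 0,"rz": 0,"claw": 0.03},{"tx": 0,"ty": 0,"tz": -0.002,"rx": 0,"ry": 0,"rz": 0,"claw": 0.03}]}}

```text
clock: 10.6
eef_pos: [668.9, 66.2, 103.1]
tool_rot: [3.14, -0.001, 1.381]
force: [0.3, 0.3, 0.4]
width: 30.1
```

Call:
{"api": "apply_moves", "payload": {"increments": [{"tx": -0.001,"ty": 0,"tz": -0.002,"rx": 0,"ry": 0,"rz": 0,"claw": 0.028},{"tx": -0.001,"ty": 0,"tz": -0.003,"rx": 0,"ry": 0,"rz": 0,"claw": 0.028}]}}

```text
clock: 10.8
eef_pos: [667.2, 65.8, 99.3]
tool_rot: [3.141, -0.0, 1.381]
force: [-0.1, 0.3, 0.6]
width: 27.9
```

Call:
{"api": "apply_moves", "payload": {"increments": [{"tx": 0,"ty": 0,"tz": -0.001,"rx": 0,"ry": 0,"rz": 0,"claw": 0.026},{"tx": 0,"ty": 0,"tz": -0.002,"rx": 0,"ry": 0,"rz": 0,"claw": 0.026}]}}

```text
clock: 11.0
eef_pos: [667.2, 65.8, 96.9]
tool_rot: [3.142, -0.0, 1.381]
force: [-0.1, -0.5, -0.2]
width: 26.0
```

Call:
{"api": "apply_moves", "payload": {"increments": [{"tx": 0,"ty": 0,"tz": 0,"rx": 0,"ry": 0,"rz": 0,"claw": 0.0},{"tx": 0,"ty": 0,"tz": 0,"rx": 0,"ry": 0,"rz": 0,"claw": 0.0},{"tx": 0,"ty": 0,"tz": 0,"rx": 0,"ry": 0,"rz": 0,"claw": 0.0},{"tx": 0,"ty": 0,"tz": 0,"rx": 0,"ry": 0,"rz": 0,"claw": 0.0},{"tx": 0,"ty": 0,"tz": 0.02,"rx": 0,"ry": 0,"rz": 0,"claw": 0.0},{"tx": 0,"ty": 0,"tz": 0.06,"rx": 0,"ry": 0,"rz": 0,"claw": 0.0},{"tx": 0,"ty": 0,"tz": 0.1,"rx": 0,"ry": 0,"rz": 0,"claw": 0.0},{"tx": 0,"ty": -0.03,"tz": 0.125,"rx": 0,"ry": 0,"rz": 0,"claw": 0.0}]}}

```text
clock: 11.8
eef_pos: [667.8, 42.6, 224.7]
tool_rot: [3.14, -0.006, 1.389]
force: [0.1, -0.1, -1.4]
width: 9.4
```

Call:
{"api": "apply_moves", "payload": {"increments": [{"tx": -0.015,"ty": -0.035,"tz": 0,"rx": 0,"ry": 0,"rz": 0,"claw": 0.0},{"tx": -0.03,"ty": -0.08,"tz": 0,"rx": 0,"ry": 0,"rz": 0,"claw": 0.0},{"tx": -0.05,"ty": -0.125,"tz": 0,"rx": 0,"ry": 0,"rz": 0.2,"claw": 0.0},{"tx": -0.07,"ty": -0.17,"tz": 0,"rx": 0,"ry": 0,"rz": 0.45,"claw": 0.0},{"tx": -0.09,"ty": -0.215,"tz": 0,"rx": 0,"ry": 0,"rz": 0.45,"claw": 0.0},{"tx": -0.11,"ty": -0.26,"tz": 0,"rx": 0,"ry": 0,"rz": 0.45,"claw": 0.0},{"tx": -0.13,"ty": -0.305,"tz": 0,"rx": 0,"ry": 0,"rz": 0.45,"claw": 0.0},{"tx": -0.15,"ty": -0.345,"tz": 0,"rx": 0,"ry": 0,"rz": 0.45,"claw": 0.0},{"tx": -0.165,"ty": -0.38,"tz": 0,"rx": 0,"ry": 0,"rz": 0.45,"claw": 0.0},{"tx": -0.168,"ty": -0.388,"tz": 0,"rx": 0,"ry": 0,"rz": 0.45,"claw": 0.0},{"tx": -0.168,"ty": -0.388,"tz": 0,"rx": 0,"ry": 0,"rz": 0.45,"claw": 0.0}]}}

```text
clock: 12.9
eef_pos: [497.5, -354.2, 221.1]
tool_rot: [-3.14, 0.0, 1.416]
force: [0.8, 0.7, -1.7]
width: 9.6
```

Run:
```python
from h import *
s=read_state();print(s['eef_pos'],s['tool_rot'],s['width'])
c,im=snap('wrist','w6.png')
print(proj(c,(522,-353,45)),proj(c,(500,-350,45)))
```

```text
[ 497.52710752 -354.24986597  221.09109816] [-3.14015571e+00  1.77208774e-04  1.41556784e+00] 9.645993839881982
[348.80535597 166.53726348] [327.66085622 166.94516906]
```

View pics/w6.png

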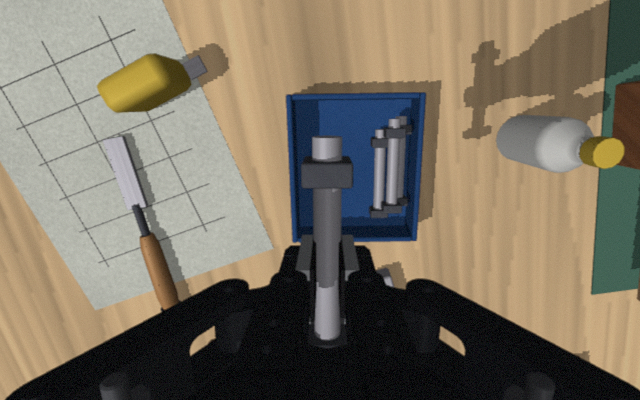

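Call:
{"api": "apply_moves", "payload": {"increments": [{"tx": 0.009,"ty": 0.005,"tz": -0.045,"rx": 0,"ry": 0,"rz": 0.1,"claw": 0.0},{"tx": 0.009,"ty": 0.005,"tz": -0.09,"rx": 0,"ry": 0,"rz": 0.1,"claw": 0.0},{"tx": 0.009,"ty": 0.005,"tz": -0.135,"rx": 0,"ry": 0,"rz": 0.1,"claw": 0.0},{"tx": 0.009,"ty": 0.005,"tz": -0.18,"rx": 0,"ry": 0,"rz": 0.1,"claw": 0.0},{"tx": 0.009,"ty": 0.005,"tz": -0.21,"rx": 0,"ry": 0,"rz": 0.1,"claw": 0.0},{"tx": 0.009,"ty": 0.005,"tz": -0.222,"rx": 0,"ry": 0,"rz": 0.1,"claw": 0.0},{"tx": 0.009,"ty": 0.005,"tz": -0.222,"rx": 0,"ry": 0,"rz": 0.1,"claw": 0.0},{"tx": 0.009,"ty": 0.005,"tz": -0.222,"rx": 0,"ry": 0,"rz": 0.1,"claw": 0.03},{"tx": 0.009,"ty": 0.005,"tz": -0.222,"rx": 0,"ry": 0,"rz": 0.1,"claw": 0.03},{"tx": 0.009,"ty": 0.005,"tz": -0.222,"rx": 0,"ry": 0,"rz": 0.1,"claw": 0.03}]}}

```text
clock: 13.95
eef_pos: [509.5, -347.9, 1.9]
tool_rot: [3.138, 0.001, 1.429]
force: [0.3, 0.6, -0.0]
width: 30.0
```

Call:
{"api": "apply_moves", "payload": {"increments": [{"tx": 0,"ty": 0,"tz": 0.05,"rx": 0,"ry": 0,"rz": 0,"claw": 0.03},{"tx": 0,"ty": 0,"tz": 0.1,"rx": 0,"ry": 0,"rz": 0,"claw": 0.03},{"tx": 0,"ty": 0,"tz": 0.15,"rx": 0,"ry": 0,"rz": 1,"claw": 0.03},{"tx": 0.01,"ty": 0.03,"tz": 0.2,"rx": 0,"ry": 0,"rz": 2,"claw": 0.04},{"tx": 0.02,"ty": 0.07,"tz": 0.223,"rx": 0,"ry": 0,"rz": 3,"claw": 0.045},{"tx": 0.03,"ty": 0.115,"tz": 0.223,"rx": 0,"ry": 0,"rz": 4,"claw": 0.045},{"tx": 0.04,"ty": 0.16,"tz": 0.223,"rx": 0,"ry": 0,"rz": 5,"claw": 0.045},{"tx": 0.05,"ty": 0.205,"tz": 0.223,"rx": 0,"ry": 0,"rz": 6,"claw": 0.045},{"tx": 0.055,"ty": 0.25,"tz": 0.223,"rx": 0,"ry": 0,"rz": 7.2,"claw": 0.045},{"tx": 0.059,"ty": 0.29,"tz": 0.223,"rx": 0,"ry": 0,"rz": 7.2,"claw": 0.045},{"tx": 0.059,"ty": 0.313,"tz": 0.223,"rx": 0,"ry": 0,"rz": 7.2,"claw": 0.045},{"tx": 0.059,"ty": 0.313,"tz": 0.223,"rx": 0,"ry": 0,"rz": 7.2,"claw": 0.045}]}}

```text
clock: 15.15
eef_pos: [567.5, -28.9, 224.6]
tool_rot: [3.138, -0.001, 2.064]
force: [-1.2, -0.1, -0.7]
width: 44.9
```

Run:
```python
from h import *
s=read_state();print(s['eef_pos'],s['tool_rot'],s['width'])
c,im=snap('wrist','w7.png'); c2,t=snap('top','t7.png')
v=np.vstack([im,cv2.resize(t[150:240,380:460],(178,200),interpolation=cv2.INTER_CUBIC).repeat(1,0) if 0 else np.pad(cv2.resize(t[160:235,160:460],(640,160),interpolation=cv2.INTER_CUBIC),((0,0),(0,0),(0,0)))])
cv2.imwrite('pics/v7.png',v[:,:,::-1])
print(proj(c,(545,9,147)))
```

```text
[567.45319592 -28.93222709 224.60260268] [ 3.13827664e+00 -7.71252350e-04  2.06398521e+00] 44.940741897096224
[322.49214688 137.18739198]
```

View pics/v7.png

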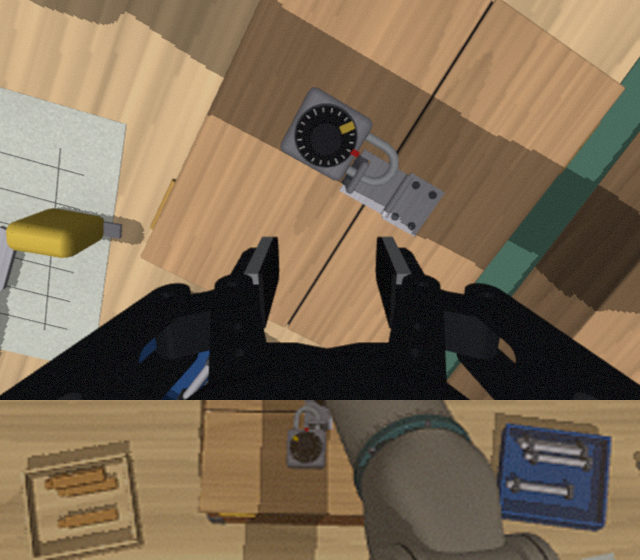

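Run:
```python
from h import *
c=calibration('wrist')
w=lambda p,z: at(c,p,z)[:2].round(1)
d=w((325.5,134.5),148);y=w((347.5,128),148);r=w((355.5,153),145);k=w((326,132),167)
ang=lambda v:np.arctan2(v[1],v[0])
print(d,y,r,k,'dab ang',ang(y-d),'red',ang(r-d),'diff',ang(y-d)-ang(r-d))
a,b,cc=w((318,88),144),w((372,123),144),w((282,147),144);print(a,b,cc,'yaw',np.degrees(ang(b-a)),np.degrees(ang(a-cc))-90)
print('staple',w((354,173),147))
a,b=w((491,3),120),w((290,322),120);print('seam',a,b,np.degrees(ang(a-b)))
```

```text
[546.    6.3] [557.8  17.7] [572.1   4.4] [544.8   9.4] dab ang 0.7681584922029204 red -0.07266874899751688 diff 0.8408272412004373
[526.3  32.2] [572.2  29.1] [521.9 -17.3] yaw -3.863781975821768 -5.079607860014548
staple [578.2  -9. ]
seam [609.6 144.3] [ 599.3 -167.2] 88.10615861479184
```

Call:
{"api": "apply_moves", "payload": {"increments": [{"tx": -0.021,"ty": 0.036,"tz": -0.02,"rx": 0,"ry": 0,"rz": 0,"claw": 0.045},{"tx": -0.021,"ty": 0.036,"tz": -0.05,"rx": 0,"ry": 0,"rz": 0,"claw": 0.045},{"tx": -0.021,"ty": 0.036,"tz": -0.075,"rx": 0,"ry": 0,"rz": 0,"claw": 0.04},{"tx": -0.021,"ty": 0.036,"tz": -0.09,"rx": 0,"ry": 0,"rz": 0,"claw": 0.04},{"tx": -0.021,"ty": 0.036,"tz": -0.095,"rx": 0,"ry": 0,"rz": 0,"claw": 0.04},{"tx": -0.021,"ty": 0.036,"tz": -0.095,"rx": 0,"ry": 0,"rz": 0,"claw": 0.035}]}}

```text
clock: 15.85
eef_pos: [546.1, 0.2, 127.8]
tool_rot: [-3.141, 0.0, 2.055]
force: [0.7, 0.2, -0.2]
width: 34.8
```

Call:
{"api": "apply_moves", "payload": {"increments": [{"tx": 0,"ty": 0,"tz": -0.002,"rx": 0,"ry": 0,"rz": 0,"claw": 0.0},{"tx": 0,"ty": 0,"tz": -0.002,"rx": 0,"ry": 0,"rz": 0,"claw": 0.0},{"tx": 0,"ty": 0,"tz": -0.002,"rx": 0,"ry": 0,"rz": 0,"claw": 0.0},{"tx": 0,"ty": 0,"tz": -0.002,"rx": 0,"ry": 0,"rz": 0,"claw": 0.0}]}}

```text
clock: 16.25
eef_pos: [549.0, 1.9, 127.8]
tool_rot: [3.136, 0.002, 2.056]
force: [4.3, 0.3, 6.4]
width: 19.4
```

Call:
{"api": "apply_moves", "payload": {"increments": [{"tx": 0,"ty": 0,"tz": 0.002,"rx": 0,"ry": 0,"rz": 0,"claw": 0.035},{"tx": 0,"ty": 0,"tz": 0.003,"rx": 0,"ry": 0,"rz": 0,"claw": 0.035},{"tx": -0.002,"ty": 0.006,"tz": 0.004,"rx": 0,"ry": 0,"rz": 0,"claw": 0.035},{"tx": -0.002,"ty": 0.006,"tz": 0.004,"rx": 0,"ry": 0,"rz": 0,"claw": 0.035}]}}

```text
clock: 16.65
eef_pos: [543.2, 9.0, 129.9]
tool_rot: [-3.141, -0.001, 2.058]
force: [-0.5, 0.6, 0.1]
width: 35.2
```

Call:
{"api": "apply_moves", "payload": {"increments": [{"tx": 0.003,"ty": -0.001,"tz": 0,"rx": 0,"ry": 0,"rz": 0,"claw": 0.03},{"tx": 0.003,"ty": -0.001,"tz": 0,"rx": 0,"ry": 0,"rz": 0,"claw": 0.0},{"tx": 0.003,"ty": -0.001,"tz": 0,"rx": 0,"ry": 0,"rz": 0,"claw": 0.0},{"tx": 0.003,"ty": -0.001,"tz": 0,"rx": 0,"ry": 0,"rz": 0,"claw": 0.0},{"tx": 0.003,"ty": -0.001,"tz": 0,"rx": 0,"ry": 0,"rz": 0,"claw": 0.0}]}}

```text
clock: 17.15
eef_pos: [546.7, 6.4, 130.1]
tool_rot: [-3.141, 0.0, 2.057]
force: [-3.6, -1.5, 5.2]
width: 19.1
```

Call:
{"api": "apply_moves", "payload": {"increments": [{"tx": 0,"ty": 0,"tz": 0,"rx": 0,"ry": 0,"rz": -1,"claw": 0.0},{"tx": 0,"ty": 0,"tz": 0,"rx": 0,"ry": 0,"rz": -2,"claw": 0.0},{"tx": 0,"ty": 0,"tz": 0,"rx": 0,"ry": 0,"rz": -3,"claw": 0.0},{"tx": 0,"ty": 0,"tz": 0,"rx": 0,"ry": 0,"rz": -4,"claw": 0.0},{"tx": 0,"ty": 0,"tz": 0,"rx": 0,"ry": 0,"rz": -5,"claw": 0.0},{"tx": 0,"ty": 0,"tz": 0,"rx": 0,"ry": 0,"rz": -6,"claw": 0.0},{"tx": 0,"ty": 0,"tz": 0,"rx": 0,"ry": 0,"rz": -7,"claw": 0.0},{"tx": 0,"ty": 0,"tz": 0,"rx": 0,"ry": 0,"rz": -8,"claw": 0.0},{"tx": 0,"ty": 0,"tz": 0,"rx": 0,"ry": 0,"rz": -9,"claw": 0.0},{"tx": 0,"ty": 0,"tz": 0,"rx": 0,"ry": 0,"rz": -10,"claw": 0.0},{"tx": 0,"ty": 0,"tz": 0,"rx": 0,"ry": 0,"rz": -11,"claw": 0.0},{"tx": 0,"ty": 0,"tz": 0,"rx": 0,"ry": 0,"rz": -11.2,"claw": 0.0}]}}

```text
clock: 18.35
eef_pos: [544.2, 7.9, 130.0]
tool_rot: [-3.137, 0.002, 1.079]
force: [-7.7, 1.5, 9.8]
width: 19.1
```

Call:
{"api": "apply_moves", "payload": {"increments": [{"tx": 0,"ty": 0,"tz": 0,"rx": 0,"ry": 0,"rz": 0,"claw": 0.0},{"tx": 0,"ty": 0,"tz": 0,"rx": 0,"ry": 0,"rz": 0,"claw": 0.0}]}}

```text
clock: 18.55
eef_pos: [544.3, 7.8, 130.0]
tool_rot: [-3.137, 0.002, 1.08]
force: [-8.0, 1.9, 9.8]
width: 19.7
```

Run:
```python
from h import *
s=read_state();print(s['eef_pos'],s['tool_rot'],s['width'],s['force'],s['torque'])
```

```text
[544.32243729   7.83808102 130.03430684] [-3.13679592e+00  2.01928816e-03  1.08030548e+00] 19.69019270806517 [-7.98562736  1.92676226  9.78379187] [ 0.35952915  1.67961254 -0.00729825]
```

Call:
{"api": "apply_moves", "payload": {"increments": [{"tx": 0,"ty": 0,"tz": 0,"rx": 0,"ry": 0,"rz": 0,"claw": 0.05},{"tx": 0,"ty": 0,"tz": 0,"rx": 0,"ry": 0,"rz": 0,"claw": 0.05},{"tx": 0,"ty": 0,"tz": 0.04,"rx": 0,"ry": 0,"rz": 0,"claw": 0.085},{"tx": 0,"ty": 0,"tz": 0.08,"rx": 0,"ry": 0,"rz": -1,"claw": 0.085},{"tx": -0.02,"ty": 0,"tz": 0.1,"rx": 0,"ry": 0,"rz": -2.5,"claw": 0.085},{"tx": -0.04,"ty": 0,"tz": 0.1,"rx": 0,"ry": 0,"rz": -4,"claw": 0.085},{"tx": -0.05,"ty": 0,"tz": 0.1,"rx": 0,"ry": 0,"rz": -5.5,"claw": 0.085},{"tx": -0.05,"ty": 0,"tz": 0.1,"rx": 0,"ry": 0,"rz": -7,"claw": 0.085},{"tx": -0.05,"ty": 0,"tz": 0.1,"rx": 0,"ry": 0,"rz": -8.5,"claw": 0.085},{"tx": -0.05,"ty": 0,"tz": 0.1,"rx": 0,"ry": 0,"rz": -10,"claw": 0.085},{"tx": -0.05,"ty": 0,"tz": 0.1,"rx": 0,"ry": 0,"rz": -11.5,"claw": 0.085},{"tx": -0.05,"ty": 0,"tz": 0.1,"rx": 0,"ry": 0,"rz": -13,"claw": 0.085}]}}

```text
clock: 19.75
eef_pos: [497.9, 6.8, 229.9]
tool_rot: [3.142, -0.001, -0.06]
force: [0.2, 0.1, 0.1]
width: 85.3
```

Call:
{"api": "apply_moves", "payload": {"increments": [{"tx": 0,"ty": 0,"tz": 0,"rx": 0,"ry": 0,"rz": 0,"claw": 0.085},{"tx": 0,"ty": 0,"tz": 0,"rx": 0,"ry": 0,"rz": 0,"claw": 0.085}]}}

```text
clock: 19.95
eef_pos: [497.5, 6.9, 229.9]
tool_rot: [3.141, -0.001, -0.052]
force: [-1.3, -1.0, 0.8]
width: 84.8
```

Run:
```python
from h import *
s=read_state();print(s['eef_pos'],s['tool_rot'],s['width'])
c,im=snap('wrist','w8.png'); print(c['origin'],proj(c,(546,7,147)))
p=proj(c,(546,7,147)); x0,y0=int(p[0])-110,max(0,int(p[1])-90)
cv2.imwrite('pics/v8.png',cv2.resize(im[y0:y0+180,x0:x0+220],None,fx=3,fy=3,interpolation=cv2.INTER_CUBIC)[:,:,::-1]);print(x0,y0)
```

```text
[497.5329599    6.91238136 229.90955005] [ 3.14146151e+00 -5.94814378e-04 -5.16125727e-02] 84.773454417605
[565.87328568   3.60514174 395.64501158] [323.65434105 133.04223755]
213 43
```

View pics/v8.png

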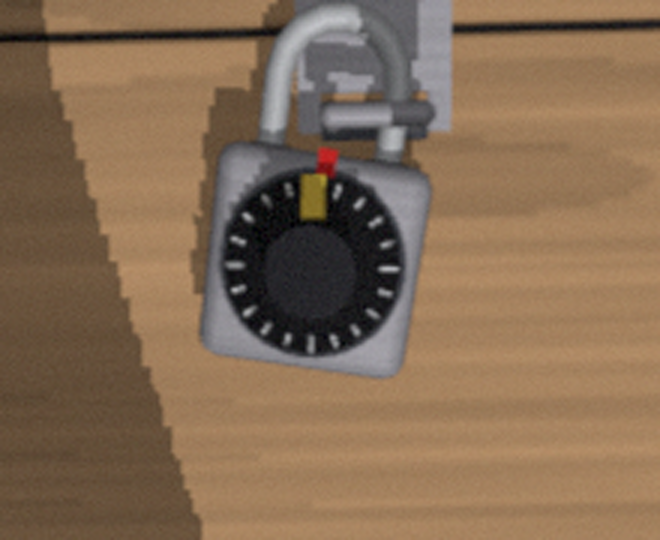

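Call:
{"api": "apply_moves", "payload": {"increments": [{"tx": 0.047,"ty": 0.003,"tz": -0.01,"rx": 0,"ry": 0,"rz": 0.2,"claw": 0.085},{"tx": 0.047,"ty": 0.003,"tz": -0.04,"rx": 0,"ry": 0,"rz": 0.2,"claw": 0.085},{"tx": 0.047,"ty": 0.003,"tz": -0.08,"rx": 0,"ry": 0,"rz": 0.2,"claw": 0.085},{"tx": 0.047,"ty": 0.003,"tz": -0.11,"rx": 0,"ry": 0,"rz": 0.2,"claw": 0.085},{"tx": 0.047,"ty": 0.003,"tz": -0.127,"rx": 0,"ry": 0,"rz": 0.2,"claw": 0.085},{"tx": 0.047,"ty": 0.003,"tz": -0.132,"rx": 0,"ry": 0,"rz": 0.2,"claw": 0.085},{"tx": 0.047,"ty": 0.003,"tz": -0.132,"rx": 0,"ry": 0,"rz": 0.2,"claw": 0.085}]}}

```text
clock: 20.7
eef_pos: [544.0, 9.8, 97.5]
tool_rot: [-3.141, 0.001, -0.037]
force: [0.2, -0.1, 0.1]
width: 84.9
```

Call:
{"api": "apply_moves", "payload": {"increments": [{"tx": 0,"ty": 0,"tz": 0,"rx": 0,"ry": 0,"rz": 0,"claw": 0.06},{"tx": 0,"ty": 0,"tz": 0,"rx": 0,"ry": 0,"rz": 0,"claw": 0.05},{"tx": 0,"ty": 0,"tz": 0,"rx": 0,"ry": 0,"rz": 0,"claw": 0.03},{"tx": 0,"ty": 0,"tz": 0,"rx": 0,"ry": 0,"rz": 0,"claw": 0.03}]}}

```text
clock: 21.1
eef_pos: [545.4, 10.9, 100.0]
tool_rot: [-3.14, -0.003, -0.037]
force: [-0.6, 1.6, 8.0]
width: 54.2
```

Call:
{"api": "apply_moves", "payload": {"increments": [{"tx": 0,"ty": 0,"tz": 0.003,"rx": 0,"ry": 0,"rz": 0,"claw": 0.03},{"tx": -0.004,"ty": 0,"tz": 0.004,"rx": 0,"ry": 0,"rz": 0,"claw": 0.03},{"tx": -0.008,"ty": 0,"tz": 0.004,"rx": 0,"ry": 0,"rz": 0,"claw": 0.03},{"tx": -0.012,"ty": 0,"tz": 0.004,"rx": 0,"ry": 0,"rz": 0,"claw": 0.03},{"tx": -0.012,"ty": 0,"tz": 0.004,"rx": 0,"ry": 0,"rz": 0,"claw": 0.03}]}}

```text
clock: 21.6
eef_pos: [531.2, 11.4, 102.0]
tool_rot: [-3.14, 0.001, -0.035]
force: [-0.5, 5.6, -1.1]
width: 53.9
```

Call:
{"api": "apply_moves", "payload": {"increments": [{"tx": -0.003,"ty": 0,"tz": 0,"rx": 0,"ry": 0,"rz": 0,"claw": 0.03},{"tx": -0.006,"ty": 0,"tz": 0,"rx": 0,"ry": 0,"rz": 0,"claw": 0.03},{"tx": -0.006,"ty": 0,"tz": 0,"rx": 0,"ry": 0,"rz": 0,"claw": 0.03}]}}

```text
clock: 21.9
eef_pos: [525.4, 10.3, 101.8]
tool_rot: [-3.141, 0.001, -0.037]
force: [0.2, 3.4, -3.3]
width: 54.5
```

Call:
{"api": "apply_moves", "payload": {"increments": [{"tx": -0.002,"ty": 0,"tz": 0,"rx": 0,"ry": 0,"rz": 0,"claw": 0.03},{"tx": -0.004,"ty": 0,"tz": 0,"rx": 0,"ry": 0,"rz": 0,"claw": 0.03},{"tx": -0.004,"ty": 0,"tz": 0,"rx": 0,"ry": 0,"rz": 0,"claw": 0.03}]}}

```text
clock: 22.2
eef_pos: [523.6, 10.5, 102.2]
tool_rot: [-3.141, -0.003, -0.037]
force: [3.5, 4.2, -4.2]
width: 54.1
```

Call:
{"api": "apply_moves", "payload": {"increments": [{"tx": -0.002,"ty": 0,"tz": 0,"rx": 0,"ry": 0,"rz": 0,"claw": 0.03},{"tx": -0.004,"ty": 0,"tz": 0,"rx": 0,"ry": 0,"rz": 0,"claw": 0.03},{"tx": -0.004,"ty": 0,"tz": 0,"rx": 0,"ry": 0,"rz": 0,"claw": 0.03}]}}

```text
clock: 22.5
eef_pos: [519.1, 11.1, 102.1]
tool_rot: [-3.14, -0.002, -0.036]
force: [2.6, 6.0, -4.5]
width: 54.3
```

Call:
{"api": "apply_moves", "payload": {"increments": [{"tx": -0.003,"ty": 0,"tz": 0,"rx": 0,"ry": 0,"rz": 0,"claw": 0.03},{"tx": -0.006,"ty": 0,"tz": 0,"rx": 0,"ry": 0,"rz": 0,"claw": 0.03},{"tx": -0.009,"ty": 0,"tz": 0,"rx": 0,"ry": 0,"rz": 0,"claw": 0.03},{"tx": -0.011,"ty": 0,"tz": 0,"rx": 0,"ry": 0,"rz": 0,"claw": 0.03},{"tx": -0.011,"ty": 0,"tz": 0,"rx": 0,"ry": 0,"rz": 0,"claw": 0.03}]}}

```text
clock: 23.0
eef_pos: [508.4, 12.3, 102.2]
tool_rot: [-3.139, -0.002, -0.034]
force: [3.2, 7.9, -4.0]
width: 54.7
```

Call:
{"api": "apply_moves", "payload": {"increments": [{"tx": -0.003,"ty": 0,"tz": 0,"rx": 0,"ry": 0,"rz": 0,"claw": 0.03},{"tx": -0.005,"ty": 0,"tz": 0,"rx": 0,"ry": 0,"rz": 0,"claw": 0.03},{"tx": -0.005,"ty": 0,"tz": 0,"rx": 0,"ry": 0,"rz": 0,"claw": 0.03}]}}

```text
clock: 23.3
eef_pos: [505.7, 12.6, 102.7]
tool_rot: [-3.139, -0.007, -0.033]
force: [6.8, 8.0, -5.4]
width: 54.1
```

Call:
{"api": "apply_moves", "payload": {"increments": [{"tx": -0.002,"ty": -0.001,"tz": 0,"rx": 0,"ry": 0,"rz": 0,"claw": 0.03},{"tx": -0.004,"ty": -0.001,"tz": 0,"rx": 0,"ry": 0,"rz": 0,"claw": 0.03},{"tx": -0.004,"ty": -0.001,"tz": 0,"rx": 0,"ry": 0,"rz": 0,"claw": 0.03}]}}

```text
clock: 23.6
eef_pos: [503.7, 11.0, 103.3]
tool_rot: [-3.139, -0.011, -0.034]
force: [8.1, 6.9, -2.6]
width: 53.3
```

Call:
{"api": "apply_moves", "payload": {"increments": [{"tx": -0.003,"ty": -0.002,"tz": 0,"rx": 0,"ry": 0,"rz": 0,"claw": 0.03},{"tx": -0.005,"ty": -0.003,"tz": 0,"rx": 0,"ry": 0,"rz": 0,"claw": 0.03},{"tx": -0.005,"ty": -0.003,"tz": 0,"rx": 0,"ry": 0,"rz": 0,"claw": 0.03}]}}

```text
clock: 23.9
eef_pos: [502.8, 7.6, 104.1]
tool_rot: [-3.139, -0.019, -0.035]
force: [14.6, 6.5, -5.5]
width: 52.5
```

Call:
{"api": "apply_moves", "payload": {"increments": [{"tx": 0.005,"ty": 0.004,"tz": 0,"rx": 0,"ry": 0,"rz": 0,"claw": 0.03},{"tx": 0.01,"ty": 0.004,"tz": 0,"rx": 0,"ry": 0,"rz": 0,"claw": 0.03},{"tx": 0.015,"ty": 0.004,"tz": 0,"rx": 0,"ry": 0,"rz": 0,"claw": 0.03},{"tx": 0.015,"ty": 0.004,"tz": 0,"rx": 0,"ry": 0,"rz": 0,"claw": 0.03}]}}

```text
clock: 24.3
eef_pos: [507.6, 9.4, 101.4]
tool_rot: [3.141, 0.002, -0.038]
force: [-0.6, 1.9, -4.4]
width: 52.7
```

Call:
{"api": "apply_moves", "payload": {"increments": [{"tx": 0.008,"ty": 0.001,"tz": 0,"rx": 0,"ry": 0,"rz": 0,"claw": 0.03},{"tx": 0.016,"ty": 0.002,"tz": 0,"rx": 0,"ry": 0,"rz": 0,"claw": 0.03},{"tx": 0.024,"ty": 0.002,"tz": 0,"rx": 0,"ry": 0,"rz": 0,"claw": 0.03},{"tx": 0.03,"ty": 0.002,"tz": 0,"rx": 0,"ry": 0,"rz": 0,"claw": 0.03},{"tx": 0.034,"ty": 0.002,"tz": 0,"rx": 0,"ry": 0,"rz": 0,"claw": 0.03},{"tx": 0.034,"ty": 0.002,"tz": 0,"rx": 0,"ry": 0,"rz": 0,"claw": 0.03}]}}

```text
clock: 24.9
eef_pos: [542.9, 11.7, 101.9]
tool_rot: [3.142, -0.001, -0.038]
force: [0.4, 0.2, -3.9]
width: 52.9
```

Run:
```python
from h import *
s=read_state();print(s['eef_pos'],s['tool_rot'],s['width'],s['force'])
c,im=snap('wrist','w9.png'); 
cv2.imwrite('pics/v9.png',im[:,:,::-1])
ct,t=snap('top','t9.png')
```

```text
[542.93011335  11.72204757 101.92720473] [ 3.14152933e+00 -7.10755849e-04 -3.76723777e-02] 52.86394247765687 [ 0.39108528  0.1991899  -3.8515837 ]
```

View pics/v9.png

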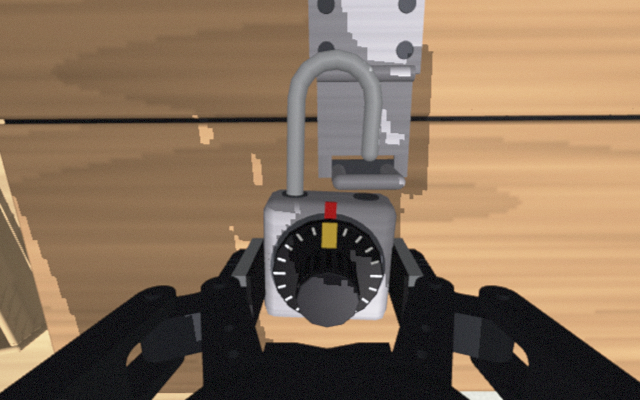

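The shackle is fully open. The staple bar (row 180) stands between the toe (row 158) and the body (row 192), so I can lift straight up.

Call:
{"api": "apply_moves", "payload": {"increments": [{"tx": 0,"ty": 0,"tz": 0.005,"rx": 0,"ry": 0,"rz": 0,"claw": 0.03},{"tx": 0,"ty": 0,"tz": 0.01,"rx": 0,"ry": 0,"rz": 0,"claw": 0.03},{"tx": 0,"ty": 0,"tz": 0.015,"rx": 0,"ry": 0,"rz": 0,"claw": 0.03}]}}

```text
clock: 25.3
eef_pos: [542.1, 11.9, 117.6]
tool_rot: [-3.142, -0.0, -0.037]
force: [-0.2, -0.3, -4.9]
width: 53.0
```

Call:
{"api": "apply_moves", "payload": {"increments": [{"tx": 0,"ty": 0,"tz": 0.01,"rx": 0,"ry": 0,"rz": 0,"claw": 0.03},{"tx": 0,"ty": 0,"tz": 0.02,"rx": 0,"ry": 0,"rz": 0,"claw": 0.03},{"tx": 0,"ty": 0,"tz": 0.03,"rx": 0,"ry": 0,"rz": 0,"claw": 0.03}]}}

```text
clock: 25.6
eef_pos: [542.4, 11.8, 148.2]
tool_rot: [-3.142, -0.001, -0.037]
force: [0.8, -0.7, -4.0]
width: 52.8
```

Lifted freely, carrying about 4 N (the lock's weight is 3.4 N). I'll raise it to about 10 cm above the lid.

Call:
{"api": "apply_moves", "payload": {"increments": [{"tx": 0,"ty": 0,"tz": 0.02,"rx": 0,"ry": 0,"rz": 0,"claw": 0.03},{"tx": 0,"ty": 0,"tz": 0.04,"rx": 0,"ry": 0,"rz": 0,"claw": 0.03},{"tx": 0,"ty": 0,"tz": 0.054,"rx": 0,"ry": 0,"rz": 0,"claw": 0.03},{"tx": 0,"ty": 0,"tz": 0.056,"rx": 0,"ry": 0,"rz": 0,"claw": 0.03},{"tx": 0,"ty": 0,"tz": 0.056,"rx": 0,"ry": 0,"rz": 0,"claw": 0.03},{"tx": 0,"ty": 0,"tz": 0.056,"rx": 0,"ry": 0,"rz": 0,"claw": 0.03},{"tx": 0,"ty": 0,"tz": 0.056,"rx": 0,"ry": 0,"rz": 0,"claw": 0.03}]}}

```text
clock: 26.3
eef_pos: [541.4, 11.8, 202.1]
tool_rot: [3.141, 0.002, -0.037]
force: [0.6, 0.0, -3.7]
width: 52.6
```

Run:
```python
from h import *
s=read_state();print(s['clock'],s['eef_pos'],s['width'],s['force'],abs(s['qd']).max())
c,im=snap('wrist','w10.png'); c2,t=snap('top','t10.png'); c3,sc=snap('scene','s10.png')
v=np.vstack([cv2.resize(im,(480,300)),cv2.resize(np.hstack([sc[150:270,160:470]]),(480,186))])
cv2.imwrite('pics/v10.png',v[:,:,::-1])
```

```text
26.3 [541.43081961  11.80509821 202.0853206 ] 52.614599633632686 [ 0.5968321   0.04303912 -3.69790704] 0.004091898928378907
```

```bash
python3 -c "
from cell import *
print(finish_job())"
```

```text
the job is handed in; nothing more can be done
None
```

I handed the job in at 26 s of the 72 s, with every step done as far as my checks show; there was no verdict.

**Lid cleared:** The oak peg and the steel bolt are in their boxes. A top picture taken after both were released showed each lying in the free part of its box. I used no more pictures of the boxes after that.

**Lock opened:** I turned the dial clockwise by 0.98 rad (3 clicks). I then gripped the body and pulled, with at most about 15 N on the tool at the end stop. The last picture showed the shackle drawn, the dab at the red mark, and the staple in the gap between toe and body.

**Lock held up:** It came off freely, and the arm is still. The gripper carries about 3.7 N (the lock weighs about 3.4 N) at a finger width of 52.6 mm. Its underside is about 100 mm above the lid, worked out from the lift rather than measured.

**Checks that failed or disagreed:**
- **Missed grasp:** The first peg grasp closed on nothing. The real fingertips seemed to be at least 23 mm behind the stated TCP, so I worked deeper by feeling for contact. The width reading also ran about 2 mm low.
- **Camera differences:** The top and wrist cameras differed by 4 to 9 mm, so I used the wrist view for the boxes.
- **Dial reading:** After the turn, the dab measured about 0.1 rad off the mark. The shackle still slid out at about 3 N.
- **Final picture:** It was refused because I had reached the 12-picture limit, so the end pose rests on the force, finger width and position readings alone.

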